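# Load the abrasion tester with the weight from behind the bottles

### The job

Get the brass weight out from behind the three bottles in the steel drip tray: first move all three bottles onto the grey mat, then, while they stand there, set the weight upright in the middle of the tester's empty load pan. After that put every bottle back, centred on the coaster of its own colour. Keep the bottles upright, and leave the other weight, already on the tester, where it is.

Things in the scene. Friction and masses are not known exactly. Their poses are not given: they have to be found in the camera images.
- bottle_red: Closed white plastic bottle with red screw cap and red label band, loose, standing upright on the red coaster in the drip tray at the start. 154 mm tall, about 0.17 to 0.31 kg. Body 56 mm in diameter up to 112 mm, sloping shoulder, then a straight cap 34 mm in diameter from 124 mm to the top at 154 mm (good to grip from above). Origin: centre of its foot; z is up along the bottle.
- bottle_blue: Closed white plastic bottle with blue screw cap and blue label band, loose, standing upright on the blue coaster in the drip tray at the start. 154 mm tall, about 0.17 to 0.31 kg. Body 56 mm in diameter up to 112 mm, sloping shoulder, then a straight cap 34 mm in diameter from 124 mm to the top at 154 mm (good to grip from above). Origin: centre of its foot; z is up along the bottle.
- bottle_yellow: Closed white plastic bottle with yellow screw cap and yellow label band, loose, standing upright on the yellow coaster in the drip tray at the start. 154 mm tall, about 0.17 to 0.31 kg. Body 56 mm in diameter up to 112 mm, sloping shoulder, then a straight cap 34 mm in diameter from 124 mm to the top at 154 mm (good to grip from above). Origin: centre of its foot; z is up along the bottle.
- coaster_red: Red flat round coaster, 72 mm in diameter and 4 mm thick, fixed to the floor of the drip tray: the place of the red bottle. Origin: centre of its underside, 4 mm above the bench (so its top is 8 mm above the bench). It lies on the floor of a steel drip tray, 180 x 230 mm, rim 15 mm high. The coasters change places from start to start.
- coaster_blue: Blue flat round coaster, 72 mm in diameter and 4 mm thick, fixed to the floor of the drip tray: the place of the blue bottle. Origin: centre of its underside, 4 mm above the bench (so its top is 8 mm above the bench). It lies on the floor of a steel drip tray, 180 x 230 mm, rim 15 mm high. The coasters change places from start to start.
- coaster_yellow: Yellow flat round coaster, 72 mm in diameter and 4 mm thick, fixed to the floor of the drip tray: the place of the yellow bottle. Origin: centre of its underside, 4 mm above the bench (so its top is 8 mm above the bench). It lies on the floor of a steel drip tray, 180 x 230 mm, rim 15 mm high. The coasters change places from start to start.
- weight: Brass load weight, loose, about 0.56 kg, standing on the floor of the drip tray behind and between the bottles, about 65 mm from their axes. A vial 56 mm tall and a small box fill the tray's near corners. Disc 50 mm in diameter and 30 mm high, then a neck 18 mm in diameter, then a knob 26 mm in diameter from 37 to 54 mm above the foot (good to grip from above). Origin: centre of its foot; z up.
- free_spindle: The empty one of the two spindles of the abrasion tester (white base, blue panel): a fixed upright rod with a flat round aluminium load pan, black-edged, on top. The pan is 80 mm in diameter; its top face is 165 mm above this origin, which lies on the spindle's axis at bench height. The loaded spindle is 132 mm away to its left or right; the control housing, 160 mm tall, begins 120 mm behind both.
- other_weight: The same kind of brass weight (50 mm in diameter, 54 mm high), loose, already standing on the pan of the tester's other spindle; it must stay where it is. Origin: centre of its foot.
- mat: Empty dark grey rubber mat with a light border line, 180 mm (its x) by 240 mm (its y), 4 mm thick, fixed on the bench: the side area for the bottles. Origin: centre of its underside at bench height; its top is 4 mm above it. It lies to the left or to the right of the drip tray.
Things that resemble listed ones, but are neither listed nor needed, are in the scene too. What is shaped like the coaster_red but black or white is not meant.

How it is judged:
By the outcome, as a careful person would: the job done as asked, in the order asked, and still so for the second after the job is handed in, with the robot touching nothing.
It also fails if it takes over 141 s, if anything falls off the work surface, if the arm or the gripper's body presses on something with over 40 N, if the wrist force passes 120 N, or if a joint passes its speed limit or range.

### The arm

A 6-joint arm with a two-finger parallel gripper is mounted at the origin on the work surface. World frame = base frame: x ahead of the robot, y to its left, z up, the work surface at z = 0. Lengths are in mm, angles in rad, forces in N, time in s.
With the tool pointing down it reaches from about 350 to 775 mm from the base axis. Payload 7.3 kg.
Tool frame: the origin (TCP) lies between the finger pads; the fingertips stand 22 mm ahead of it and the grasp point (between the pads) lies 3 mm ahead of it (nose_length is the distance from the TCP to the fingertips, in mm); z points along the fingers, y is the direction in which the jaws open and shut (so a half turn about z gives the same grasp; the last joint's range is limited). The gripper opens to 92 mm and grips with 3 to 60 N. Pads are 19 mm wide; open, the fingers measure 130 mm over their backs; the gripper's body (75 mm by 190 mm) begins 47 mm behind the grasp point.
Start: joints at [1.135, 0.342, 1.524, -0, 1.275, -0.146], TCP at [150.008, 503.13, 248.741] pointing down, gripper open.
Joint ranges: [-2.53, 2.53], [-0.77, 2.02], [0.04, 2.7], [-1, 4.14], [0.28, 2.66], [-3.11, 3.11]. Speed limits (rad/s): [2.57, 2.57, 3.14, 3.14, 3.14, 3.14].

### API

Orientations are given as [roll, pitch, yaw] about the fixed x, y, z axes, in that order (R = Rz(yaw) Ry(pitch) Rx(roll)).
In Python, from plant import get_obs, capture, close_job, nose_length gives the robot as it stands.
- The arm moves only by the tool step_arm, never from a script. Its argument "increments" is text: rows parted by semicolons, each of 7 numbers parted by spaces: the turn, a rotation vector about the tool's x, y, z in rad, then the shift along the tool's x, y, z in mm, then the opening, from -1 (shut) to 1 (fully open). A call has 1 to 20 rows; each row is the pose to reach, as a shift and turn from the pose commanded when the call began, along the tool's axes at that moment; what a row does not reach only later rows make up. A row lasts 1/8 s, in which the tool goes at most 62.5 mm and 10.7 degrees, less where a joint would pass 70% of its speed; a pose out of reach is approached as far as the arm can. A call with a gripper value outside its range is refused whole. The fingers move at their own pace and stop on an object; the grip force is fixed at half the most. Time passes only in rows, so rows that repeat a pose let the fingers close. It gives the time, the measured TCP pose, the force and the opening at its end, in the units of the state.
- get_obs(): the state, without advancing time (a new reading comes with each control period).
- capture(name): name is "scene" or "side" or "wrist"; returns a dict with "frame" (384x512x3 uint8, red, green, blue), "K" (3x3 intrinsics, pixels), "distortion" ([k1, k2, p1, p2, k3] as OpenCV has them; the pictures are not rectified), "extrinsics" (4x4, takes a point from world to camera coordinates); the wrist camera has in their place "tool_from_camera" (4x4, takes a point from camera to tool coordinates, whose origin is the TCP and whose axes are the flange's). Camera axes: x right, y down, z forward; pixel columns grow to the right and rows downward; lengths in mm; the calibration is good to about 2 mm. A picture is of the moment at which its call begins: read the wrist's pose just before it. There is no depth.
- close_job(): hands the job in, once; it reports no verdict.
The state is a dict: "time": time; "joint_positions": joint angles; "dq": joint speeds; "tau": joint torques, N m; "tool_pos": TCP position; "tcp_rot": TCP orientation; "contact_force": force on the tool from outside, world axes, zero at the start; "moment": the same for the moment, N m; "grip_width": finger opening in mm.
Only numpy, scipy, OpenCV 4.12 (cv2) and the standard library are available. Lean on these libraries where they do the work, as an engineer would, in place of code of your own. Each camera call takes 0.05 s, during which the arm holds its last target.

## Working session

There is one attempt and no reset: what is moved stays moved. The work goes in short steps, Python scripts to look and compute and a tool call to move; the robot and the scene stay as the last step left them, time stands still between calls to the robot, and variables do not carry over. Pictures are saved under pics/ and viewed, and the job is handed in when it is done.

Besides the shell and the picture viewer there is one more tool, called after ">>>" by a JSON object that holds its "name" and its "arguments", one argument or row to a line. step_arm: Moves the arm, as the interface text tells. Its arguments: {"type":"object","properties":{"increments":{"type":"string"}},"required":["increments"]}

```bash
mkdir -p pics; ls; cat > h.py <<'E'
import numpy as np, cv2
from scipy.spatial.transform import Rotation as R
from plant import get_obs, capture
def snap(n,f):
    o=get_obs(); c=capture(n); cv2.imwrite('pics/'+f+'.png',cv2.cvtColor(c['frame'],cv2.COLOR_RGB2BGR)); 
    np.savez(''+f+'.npz',pos=o['tool_pos'],rot=o['tcp_rot'],**{k:v for k,v in c.items() if k!='name'})
    return o,c
def load(f): return dict(np.load(''+f+'.npz',allow_pickle=True))
def Twc(d):
    if 'extrinsics' in d: return np.linalg.inv(d['extrinsics'])
    T=np.eye(4); T[:3,:3]=R.from_euler('xyz',d['rot']).as_matrix(); T[:3,3]=d['pos']
    return T@d['tool_from_camera']
def ray(d,uv):
    p=cv2.undistortPoints(np.array([[uv]],float),d['K'],d['distortion'])[0,0]
    T=Twc(d); v=T[:3,:3]@np.array([p[0],p[1],1]); return T[:3,3],v/np.linalg.norm(v)
def onz(d,uv,z):
    o,v=ray(d,uv); return o+v*(z-o[2])/v[2]
def tri(*rays):
    A=sum(np.eye(3)-np.outer(v,v) for o,v in rays); b=sum((np.eye(3)-np.outer(v,v))@o for o,v in rays)
    return np.linalg.solve(A,b)
def proj(d,P):
    T=np.linalg.inv(Twc(d)); return cv2.projectPoints(np.array(P,float).reshape(-1,3),cv2.Rodrigues(T[:3,:3])[0],T[:3,3],d['K'],d['distortion'])[0][:,0]
E
python3 - <<'E'
from h import *
print(get_obs())
for n in ['scene','side','wrist']: snap(n,n+'0')
E
```

```text
pics
{'time': 0.0, 'joint_positions': array([ 1.13501433e+00,  3.42695470e-01,  1.52504958e+00, -1.42957251e-05,
        1.27538498e+00, -1.46007629e-01]), 'dq': array([-0.00088952, -0.0010674 , -0.00137593,  0.00013433, -0.00196536,
       -0.00158503]), 'tau': array([-5.28955716e-04, -4.31245065e+01, -2.44221389e+01,  7.17392145e-02,
        5.58249000e-02, -9.34702939e-05]), 'tool_pos': array([149.83325653, 502.76249529, 248.04771541]), 'tcp_rot': array([-3.14006964e+00, -2.10147926e-04,  2.85182230e+00]), 'contact_force': array([ 0.3823602 ,  1.08221887, -0.81012294]), 'moment': array([ 0.00047946,  0.01224002, -0.01497576]), 'grip_width': 92.04577359634554}
```

View pics/scene0.png

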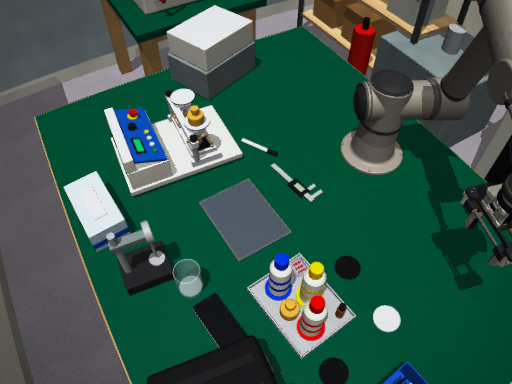

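View pics/side0.png

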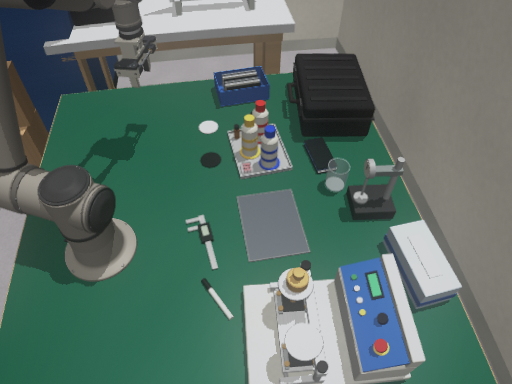

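View pics/wrist0.png

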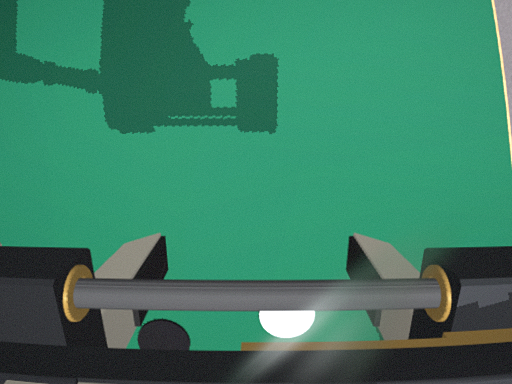

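The scene view shows the tray at about (300,305), the mat at (245,218), the loaded pan at (196,118) and the empty pan at (182,98). In the side view the caps are near (260,105), (249,121) and (270,132), and the empty pan is at (303,342). I'll enlarge these areas.

```bash
python3 - <<'E'
import cv2,numpy as np
a=cv2.imread('pics/scene0.png');b=cv2.imread('pics/side0.png')
c1=cv2.resize(a[240:360,235:365],None,fx=3,fy=3,interpolation=2); c2=cv2.resize(a[80:200,100:250],None,fx=2.6,fy=3,interpolation=2)
c3=cv2.resize(b[90:180,220:300],None,fx=4,fy=4,interpolation=2)
c4=cv2.resize(b[250:384,235:415],None,fx=2.2,fy=2.2,interpolation=2)
cv2.imwrite('pics/c1.png',np.hstack([c1,c2])); 
h=max(c3.shape[0],c4.shape[0]); p=lambda c:cv2.copyMakeBorder(c,0,h-c.shape[0],0,0,0)
cv2.imwrite('pics/c2.png',np.hstack([p(c3),p(c4)]))
E
```

```text
(no output)
```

View pics/c1.png

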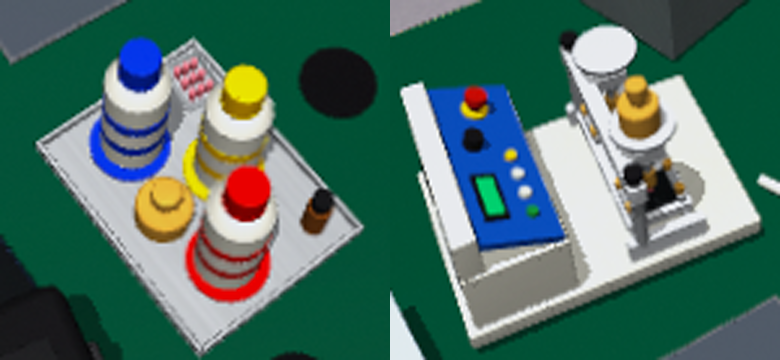

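View pics/c2.png

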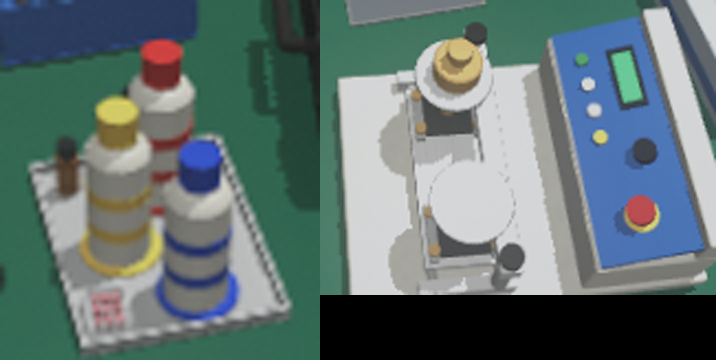

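```bash
cat > m1.py <<'E'
from h import *
S=load('scene0');D=load('side0')
def comps(d,f,box,mn=20):
    hsv=cv2.cvtColor(d['frame'],cv2.COLOR_RGB2HSV).astype(int); m=f(hsv[...,0],hsv[...,1],hsv[...,2]).astype(np.uint8)
    mm=np.zeros_like(m); x0,y0,x1,y1=box; mm[y0:y1,x0:x1]=m[y0:y1,x0:x1]
    n,l,st,c=cv2.connectedComponentsWithStats(mm)
    return [(c[i].round(1),st[i]) for i in range(1,n) if st[i][4]>=mn],l
F={'red':lambda h,s,v:((h<6)|(h>174))&(s>150)&(v>90),'blue':lambda h,s,v:(h>108)&(h<130)&(s>150)&(v>80),'yellow':lambda h,s,v:(h>24)&(h<33)&(s>110)&(v>90)}
if __name__=='__main__':
  for k in F:
    a=comps(S,F[k],(240,240,365,360))[0]; b=comps(D,F[k],(220,90,300,185))[0]
    print(k,[ (x[0],x[1][:5]) for x in a],[ (x[0],x[1][:5]) for x in b])
    ca=min(a,key=lambda x:x[0][1])[0]; cb=min(b,key=lambda x:x[0][1])[0]
    P=tri(ray(S,ca),ray(D,cb)); print('  cap',P.round(1),'onz',onz(S,ca,141).round(1),onz(D,cb,141).round(1))
  # mat corners
  for d,box in ((S,(190,170,300,265)),(D,(225,180,315,265))):
    hsv=cv2.cvtColor(d['frame'],cv2.COLOR_RGB2HSV); m=((hsv[...,1]<90)).astype(np.uint8); x0,y0,x1,y1=box
    mm=np.zeros_like(m); mm[y0:y1,x0:x1]=m[y0:y1,x0:x1]
    cs=cv2.findContours(mm,0,1)[0]; c=max(cs,key=cv2.contourArea); q=cv2.approxPolyDP(c,8,True)[:,0]
    print(q.tolist()); print(np.array([onz(d,p,4) for p in q.astype(float)]).round(0)[:,:2].tolist(), onz(d,q.mean(0),4).round(1))
  # pan
  print('pan guess', tri(ray(S,(182,97)),ray(D,(303,341))).round(1), 'loaded', tri(ray(S,(196,112)),ray(D,(299,274))).round(1))
E
python3 m1.py
```

```text
red [(array([316.7, 303.9]), array([309, 295,  16,  19, 230], dtype=int32)), (array([310.4, 330.4]), array([297, 316,  28,  25, 244], dtype=int32))] [(array([260.2, 105. ]), array([256, 100,   9,  12,  88], dtype=int32))]
  cap [534.4 399.  151.9] onz [531.1 395.8 141. ] [536.2 413.1 141. ]
blue [(array([281.3, 261.1]), array([275, 253,  14,  17, 203], dtype=int32)), (array([279.7, 282. ]), array([270, 278,  21,   8,  45], dtype=int32)), (array([277. , 291.7]), array([265, 280,  27,  20, 202], dtype=int32))] [(array([269.9, 130.9]), array([265, 125,  10,  13, 101], dtype=int32)), (array([271.6, 165.9]), array([260, 159,  19,  11,  37], dtype=int32))]
  cap [544.7 266.8 151.2] onz [541.3 262.4 141. ] [546.8 278.  141. ]
yellow [(array([316.5, 267.9]), array([310, 262,  14,  13, 147], dtype=int32)), (array([299.1, 297.4]), array([296, 286,   9,  21,  81], dtype=int32))] [(array([248.9, 117.4]), array([244, 114,  11,   7,  56], dtype=int32)), (array([255.8, 154.2]), array([250, 148,  10,  11,  33], dtype=int32))]
  cap [486.7 328.4 161.8] onz [478.9 320.6 141. ] [489.2 353.5 141. ]
[[249, 179], [199, 202], [238, 260], [290, 232]]
[[425.0, -98.0], [603.0, -96.0], [597.0, 140.0], [422.0, 136.0]] [513.5  26.1   4. ]
[[290, 188], [236, 196], [248, 261], [310, 251]]
[[595.0, 146.0], [417.0, 138.0], [424.0, -100.0], [605.0, -94.0]] [509.7  15.3   4. ]
pan guess [ 503.8 -393.6  161. ] loaded [ 516.1 -258.4  203.1]
```

```bash
python3 - <<'E'
from h import *
from m1 import S,D
W=load('wrist0'); print(W['tool_from_camera'].round(3),W['K'].round(0)); print(W['distortion'],S['distortion'])
print('knobs',tri(ray(S,(169,93)),ray(D,(321,367))).round(0),tri(ray(S,(193.5,138)),ray(D,(305.5,265))).round(0))
P=[[544,272,150],[482,335,150],[534,405,150],[590,345,50]]
for pos,yaw in (([430,340,360],2.85),([400,340,400],2.85),([420,330,420],0),([640,330,420],0),([520,330,420],1.57)):
    d=dict(W); d['pos']=np.array(pos); d['rot']=np.array([np.pi,0,yaw]); print(pos,yaw,proj(d,P).round(0).tolist())
print([onz(S,p,15).round(0)[:2].tolist() for p in ((235+38/3,240+145/3),(235+195/3,240+40/3),(235+362/3,240+228/3),(235+205/3,240+352/3))])
E
```

```text
[[ 1.0000e-03 -9.5800e-01 -2.8800e-01  7.8248e+01]
 [ 1.0000e+00  1.0000e-03  1.0000e-03  1.5800e-01]
 [-0.0000e+00 -2.8800e-01  9.5800e-01 -1.3642e+02]
 [ 0.0000e+00  0.0000e+00  0.0000e+00  1.0000e+00]] [[345.   0. 257.]
 [  0. 345. 196.]
 [  0.   0.   1.]]
[-0.09123292  0.          0.          0.          0.        ] [-0.1406061  0.         0.         0.         0.       ]
knobs [ 530. -449.  150.] [ 549. -213.  151.]
[430, 340, 360] 2.85 [[228.0, 282.0], [266.0, 218.0], [340.0, 243.0], [292.0, 259.0]]
[400, 340, 400] 2.85 [[238.0, 285.0], [272.0, 229.0], [337.0, 251.0], [294.0, 264.0]]
[420, 330, 420] 0 [[309.0, 51.0], [252.0, 107.0], [189.0, 60.0], [245.0, 24.0]]
[640, 330, 420] 0 [[302.0, 234.0], [252.0, 277.0], [198.0, 241.0], [246.0, 180.0]]
[520, 330, 420] 1.57 [[276.0, 206.0], [224.0, 156.0], [269.0, 96.0], [304.0, 137.0]]
[[619.0, 232.0], [441.0, 214.0], [421.0, 440.0], [594.0, 458.0]]
```

The black knobs beside the pans top out at about z 150, below the pan faces. The measurements fit the given sizes. Next I'll move above the tray for a wrist view.

>>> {"name": "step_arm", "arguments": {
  "increments": "0 0 -0.1 -120 -25 -60 1;0 0 -0.29 -354 -69 -172 1;0 0 -0.29 -354 -69 -172 1;0 0 -0.29 -354 -69 -172 1;0 0 -0.29 -354 -69 -172 1;0 0 -0.29 -354 -69 -172 1;0 0 -0.29 -354 -69 -172 1;0 0 -0.29 -354 -69 -172 1;0 0 -0.29 -354 -69 -172 1;0 0 -0.29 -354 -69 -172 1;0 0 -0.29 -354 -69 -172 1;0 0 -0.29 -354 -69 -172 1"
}}

```text
time: 1.65
tool_pos: [469.0, 336.2, 420.8]
tcp_rot: [3.141, -0.0, -3.141]
contact_force: [-0.5, 0.3, 0.4]
grip_width: 91.6
```

```bash
python3 - <<'E'
from h import *
o,c=snap('wrist','w1'); print(o['time'],o['tool_pos'],o['tcp_rot'],o['grip_width'])
snap('scene','s1')
E
```

```text
1.65 [469.02658068 336.18830913 420.7880711 ] [ 3.14146950e+00 -4.99889777e-06 -3.14052675e+00] 91.58053852735205
```

View pics/w1.png

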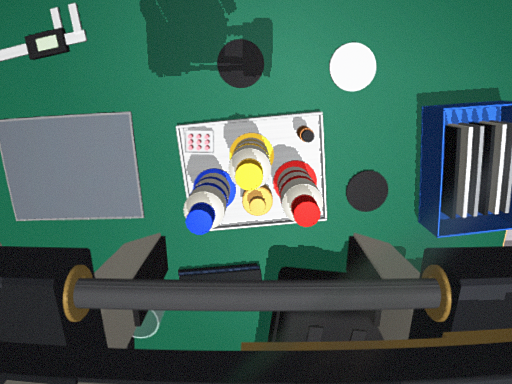

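The wrist view shows the cap tops at about (199,219), (249,174) and (307,211), the coasters around their feet, the weight at (257,199), and the mat on the left. I'll fit circles to these.

```bash
cat > m2.py <<'E'
from h import *
from m1 import comps,F
from scipy.optimize import least_squares
def circfit(P):
    f=lambda q:np.hypot(P[:,0]-q[0],P[:,1]-q[1])-q[2]
    r=least_squares(f,[*P.mean(0),20],loss='soft_l1',f_scale=1); return r.x,np.abs(r.fun).mean()
if __name__=='__main__':
  d=load('w1'); big=cv2.resize(d['frame'][100:260,150:360],None,fx=3.6,fy=3.6,interpolation=2); cv2.imwrite('pics/w1b.png',big[...,::-1])
  for k in F:
    a,l=comps(d,F[k],(150,120,340,250)); print(k,[(x[0],x[1]) for x in a])
    if a:
      # coaster: pixels of largest extents; use outer hull points on z=8
      m=np.zeros(l.shape,np.uint8)
E
python3 m2.py
```

```text
red [(array([293.2, 173.1]), array([274, 161,  42,  36, 420], dtype=int32)), (array([289.8, 173.4]), array([279, 170,  24,  13,  38], dtype=int32)), (array([305.5, 210.7]), array([291, 195,  29,  32, 682], dtype=int32))]
blue [(array([219.5, 181.6]), array([194, 169,  42,  38, 290], dtype=int32)), (array([217. , 180.1]), array([204, 177,  24,  12,  34], dtype=int32)), (array([214.1, 187.3]), array([197, 183,  30,  15,  61], dtype=int32)), (array([200. , 218.4]), array([186, 203,  29,  32, 695], dtype=int32))]
yellow [(array([267.2, 145.6]), array([261, 135,  12,  21, 102], dtype=int32)), (array([252.7, 187.2]), array([ 235,  163,   37,   52, 1039], dtype=int32))]
```

View pics/w1b.png

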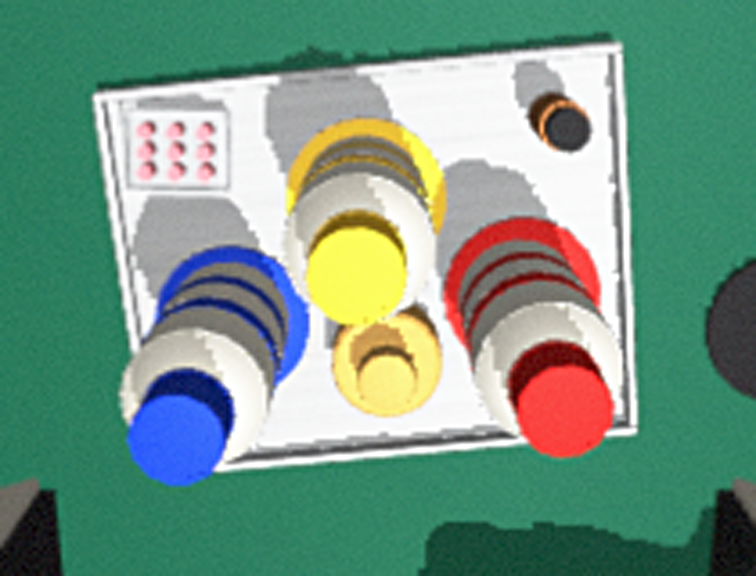

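```bash
cat > m3.py <<'E'
from m2 import *
d=load('w1'); f=cv2.cvtColor(d['frame'],cv2.COLOR_RGB2HSV).astype(int); H,s,V=f[...,0],f[...,1],f[...,2]
tops={}
for k,uv in (('blue',(199,221)),('yellow',(249,175)),('red',(306,213))):
    v0=np.median(V[uv[1]-3:uv[1]+4,uv[0]-3:uv[0]+4]); h0=np.median(H[uv[1]-3:uv[1]+4,uv[0]-3:uv[0]+4])
    m=((np.abs((H-h0+90)%180-90)<8)&(s>110)&(V>v0*0.85)).astype(np.uint8)
    n,l,st,c=cv2.connectedComponentsWithStats(m); i=l[uv[1],uv[0]]
    cs=cv2.findContours((l==i).astype(np.uint8),0,1)[0][0]; (cx,cy),(a,b),_=cv2.fitEllipse(cs)
    tops[k]=onz(d,(cx,cy),162)
    print(k,'top px',(round(cx,1),round(cy,1)),'axes',(round(a,1),round(b,1)),'xyz',tops[k].round(1))
# coasters: outer boundary colour pixels -> z=8
for k,box in (('blue',(190,165,240,212)),('yellow',(228,130,276,165)),('red',(270,158,320,200))):
    m=np.zeros(H.shape,np.uint8); g={'blue':(H>100)&(H<130)&(s>120),'yellow':(H>18)&(H<34)&(s>120),'red':((H<8)|(H>172))&(s>120)}[k]
    x0,y0,x1,y1=box; m[y0:y1,x0:x1]=g[y0:y1,x0:x1]
    ys,xs=np.nonzero(m); P=np.array([onz(d,(x,y),8)[:2] for x,y in zip(xs,ys)])
    # RANSAC-like outer circle radius 36: hull points
    hull=cv2.convexHull(np.c_[xs,ys].astype(np.int32))[:,0]
    Q=np.array([onz(d,p,8)[:2] for p in hull.astype(float)])
    c0=tops[k][:2]
    r=least_squares(lambda q:np.hypot(*(Q-q).T)-35.3,c0,loss='cauchy',f_scale=1.)
    print(k,'coaster',r.x.round(1),'resid',np.abs(r.fun).round(1))
print('weight knob',onz(d,(257.5,204.7),58).round(1))
# mat
m=((s<90)&(V>60)&(V<170)).astype(np.uint8); m[:, 160:]=0; m[:95]=0; m[240:]=0
c=max(cv2.findContours(m,0,1)[0],key=cv2.contourArea); q=cv2.approxPolyDP(c,6,True)[:,0]
print(q.tolist(),[onz(d,p,4)[:2].round(0).tolist() for p in q.astype(float)])
E
python3 m3.py
```

```text
blue top px (198.5, 221.8) axes (23.9, 25.8) xyz [543.7 265.3 162. ]
yellow top px (253.0, 189.5) axes (27.8, 58.5) xyz [502.3 332.4 162. ]
red top px (306.6, 213.8) axes (24.1, 26.1) xyz [533.  397.7 162. ]
blue coaster [545.4 266.1] resid [ 0.1  0.3  0.2  0.2  3.  21.6 20.4  0.3  0.2  0.1  0.   0.   0.1  0.
  0.2  0.2  0.5  0.1  0.7  0.1]
yellow coaster [487.6 328. ] resid [0.2 0.3 0.1 8.9 0.5 0.4 0.2 0.  0.1 0.  0.2 0.1 0.1 0.4 0.3 0.3 0.1]
red coaster [531.6 399.1] resid [0.3 9.  4.8 0.9 0.  0.2 0.2 0.2 0.3 0.1 0.  0.  0.2 0.1 0.  0.1 0.3 0.4
 0.1 0.2 0.3]
weight knob [555.8 338.2  58. ]
[[130, 111], [0, 119], [16, 220], [144, 217]] [[418.0, 135.0], [425.0, -92.0], [604.0, -97.0], [597.0, 142.0]]
```

>>> {"name": "step_arm", "arguments": {
  "increments": "0 0 0 -75 -70 60 0.3;0 0 0 -75 -70 120 0.3;0 0 0 -75 -70 180 0.3;0 0 0 -75 -70 210 0.3;0 0 0 -75 -70 210 0.3;0 0 0 -75 -70 210 0.3;0 0 0 -75 -70 240 0.3;0 0 0 -75 -70 267 0.3;0 0 0 -75 -70 267 0.3;0 0 0 -75 -70 267 0.3;0 0 0 -75 -70 267 -1;0 0 0 -75 -70 267 -1;0 0 0 -75 -70 267 -1;0 0 0 -75 -70 267 -1;0 0 0 -75 -70 267 -1"
}}

```text
time: 3.62
tool_pos: [544.8, 265.7, 154.1]
tcp_rot: [-3.142, 0.001, -3.141]
contact_force: [0.4, -1.8, 2.8]
grip_width: 33.8
```

```bash
python3 - <<'E'
from h import *
o,c=snap('wrist','w2'); print(o['time'],o['tool_pos'],o['grip_width'],o['contact_force'])
print(onz(load('w1'),(249.2,175),162))
E
```

```text
3.625 [544.75691597 265.69284542 154.07419025] 33.80264681221248 [ 0.37756599 -1.83086591  2.83087036]
[484.63216826 327.91029088 162.        ]
```

View pics/w2.png

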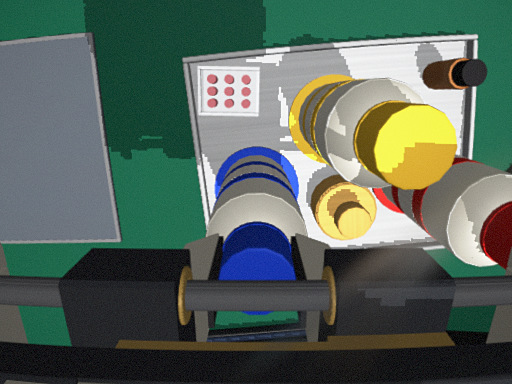

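Blue is gripped (33.8 mm). I'll carry it to the mat at (555,-45).

>>> {"name": "step_arm", "arguments": {
  "increments": "0 0 0 0 0 -25 -1;0 0 0 0 0 -60 -1;0 0 0 -2 -30 -60 -1;0 0 0 -4 -80 -60 -1;0 0 0 -6 -135 -60 -1;0 0 0 -8 -190 -60 -1;0 0 0 -10 -245 -60 -1;0 0 0 -10 -290 -60 -1;0 0 0 -10 -311 -60 -1;0 0 0 -10 -311 -60 -1;0 0 0 -10 -311 -30 -1;0 0 0 -10 -311 -8 -1;0 0 0 -10 -311 3 -1;0 0 0 -10 -311 3 -1;0 0 0 -10 -311 3 -1;0 0 0 -10 -311 3 0.2;0 0 0 -10 -311 3 0.2;0 0 0 -10 -311 3 0.2;0 0 0 -10 -311 -30 0.2;0 0 0 -10 -311 -80 0.2"
}}

```text
time: 6.18
tool_pos: [553.8, -45.0, 233.4]
tcp_rot: [3.141, -0.004, 3.142]
contact_force: [0.6, 0.3, -0.1]
grip_width: 55.5
```

```bash
python3 - <<'E'
from h import *
o,c=snap('wrist','w3'); print(o['time'],o['tool_pos'],o['grip_width'],o['contact_force'])
E
```

```text
6.175 [553.79216302 -45.0431179  233.40350797] 55.45896713150905 [ 0.56061285  0.25913552 -0.13306391]
```

View pics/w3.png

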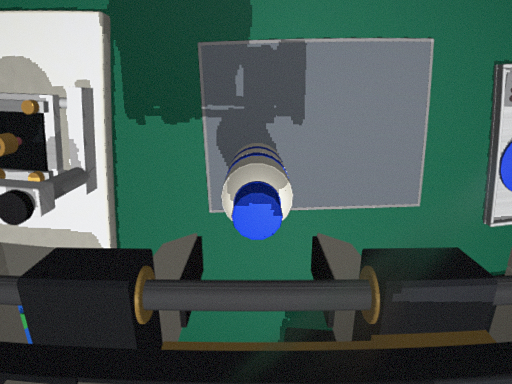

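Blue stands upright on the mat. Next is yellow at (486,328).

>>> {"name": "step_arm", "arguments": {
  "increments": "0 0 0 10 60 -10 0.3;0 0 0 21 120 -10 0.3;0 0 0 32 180 -10 0.3;0 0 0 43 240 -10 0.3;0 0 0 54 300 -10 0.3;0 0 0 65 350 0 0.3;0 0 0 68 373 10 0.3;0 0 0 68 373 20 0.3;0 0 0 68 373 20 0.3;0 0 0 68 373 50 0.3;0 0 0 68 373 80 0.3;0 0 0 68 373 80 0.3;0 0 0 68 373 80 0.3;0 0 0 68 373 80 -1;0 0 0 68 373 80 -1;0 0 0 68 373 80 -1;0 0 0 68 373 80 -1;0 0 0 68 373 80 -1"
}}

```text
time: 8.48
tool_pos: [486.8, 327.8, 154.2]
tcp_rot: [3.142, 0.001, -3.141]
contact_force: [0.4, -1.6, 3.3]
grip_width: 33.7
```

```bash
python3 - <<'E'
from h import *
o,c=snap('wrist','w4'); print(o['time'],o['tool_pos'],o['grip_width'],o['contact_force'])
E
```

```text
8.475 [486.75766019 327.79880482 154.15000611] 33.72255165086824 [ 0.41199183 -1.63313916  3.33764978]
```

View pics/w4.png

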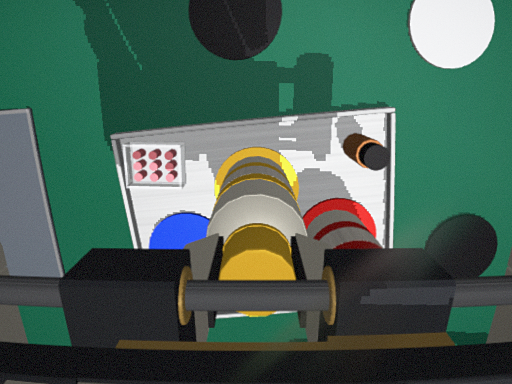

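>>> {"name": "step_arm", "arguments": {
  "increments": "0 0 0 0 0 -25 -1;0 0 0 0 0 -62 -1;0 0 0 2 -30 -62 -1;0 0 0 5 -80 -62 -1;0 0 0 8 -135 -62 -1;0 0 0 11 -190 -62 -1;0 0 0 14 -245 -62 -1;0 0 0 17 -300 -62 -1;0 0 0 20 -350 -62 -1;0 0 0 22 -373 -62 -1;0 0 0 22 -373 -62 -1;0 0 0 22 -373 -30 -1;0 0 0 22 -373 -8 -1;0 0 0 22 -373 3 -1;0 0 0 22 -373 3 -1;0 0 0 22 -373 3 -1;0 0 0 22 -373 3 0.2;0 0 0 22 -373 3 0.2;0 0 0 22 -373 3 0.2;0 0 0 22 -373 -30 0.2"
}}

```text
time: 11.02
tool_pos: [463.3, -44.8, 182.5]
tcp_rot: [3.14, -0.005, -3.142]
contact_force: [-0.4, 0.3, 0.7]
grip_width: 54.4
```

>>> {"name": "step_arm", "arguments": {
  "increments": "0 0 0 0 0 -50 0.3;0 0 0 -8 60 -50 0.3;0 0 0 -16 120 -50 0.3;0 0 0 -25 180 -50 0.3;0 0 0 -34 240 -50 0.3;0 0 0 -43 300 -50 0.3;0 0 0 -52 360 -50 0.3;0 0 0 -60 410 -40 0.3;0 0 0 -68 443 -30 0.3;0 0 0 -68 443 -30 0.3;0 0 0 -68 443 -30 0.3;0 0 0 -68 443 0 0.3;0 0 0 -68 443 30 0.3;0 0 0 -68 443 30 0.3;0 0 0 -68 443 30 0.3;0 0 0 -68 443 30 -1;0 0 0 -68 443 30 -1;0 0 0 -68 443 30 -1;0 0 0 -68 443 30 -1;0 0 0 -68 443 30 -1"
}}

```text
time: 13.52
tool_pos: [532.7, 397.8, 154.2]
tcp_rot: [3.141, 0.001, -3.141]
contact_force: [0.1, -1.1, 3.7]
grip_width: 33.4
```

```bash
python3 - <<'E'
from h import *
o,c=snap('wrist','w5'); print(o['time'],o['tool_pos'],o['grip_width'],o['contact_force'])
E
```

```text
13.525 [532.71650559 397.84270633 154.20700515] 33.4498168446095 [ 0.14509749 -1.08572333  3.72218695]
```

View pics/w5.png

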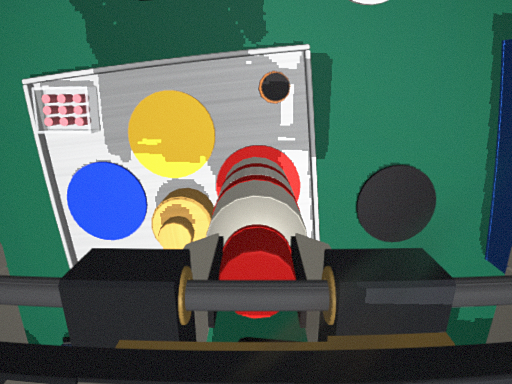

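Red is gripped, and the blue and yellow coasters are clear. Red goes to the mat at (510,70).

>>> {"name": "step_arm", "arguments": {
  "increments": "0 0 0 0 0 -30 -1;0 0 0 0 0 -80 -1;0 0 0 0 0 -80 -1;0 0 0 4 -40 -80 -1;0 0 0 8 -95 -80 -1;0 0 0 12 -150 -80 -1;0 0 0 16 -205 -80 -1;0 0 0 20 -260 -80 -1;0 0 0 23 -310 -80 -1;0 0 0 23 -328 -80 -1;0 0 0 23 -328 -80 -1;0 0 0 23 -328 -40 -1;0 0 0 23 -328 -8 -1;0 0 0 23 -328 3 -1;0 0 0 23 -328 3 -1;0 0 0 23 -328 3 -1;0 0 0 23 -328 3 0.2;0 0 0 23 -328 3 0.2;0 0 0 23 -328 3 0.2;0 0 0 23 -328 -40 0.2"
}}

```text
time: 16.08
tool_pos: [507.8, 69.8, 191.8]
tcp_rot: [3.141, -0.007, 3.142]
contact_force: [-0.1, -0.2, 0.4]
grip_width: 55.1
```

>>> {"name": "step_arm", "arguments": {
  "increments": "0 0 0 0 0 -60 0.3;0 0 0 10 50 -90 0.3;0 0 0 20 105 -120 0.3;0 0 0 30 160 -140 0.3;0 0 0 38 215 -156 0.3;0 0 0 40 265 -156 0.3;0 0 0 40 265 -156 0.3;0 0 0 40 265 -156 0.3;0 0 0 40 265 -156 0.3"
}}

```text
time: 17.2
tool_pos: [469.8, 333.7, 349.9]
tcp_rot: [-3.141, 0.0, 3.14]
contact_force: [-0.8, 0.1, -0.4]
grip_width: 59.3
```

```bash
python3 - <<'E'
from h import *
o,c=snap('wrist','w6'); print(o['time'],o['tool_pos'],o['tcp_rot'],o['grip_width'])
snap('scene','s6');snap('side','d6')
a=cv2.imread('pics/s6.png')[80:370,90:370];b=cv2.imread('pics/d6.png')[90:384,200:410]
cv2.imwrite('pics/sd6.png',np.hstack([cv2.resize(x,(400,int(400*x.shape[0]/x.shape[1])))[:410] for x in (a,b)]))
E
```

```text
17.2 [469.81647094 333.74962829 349.85916291] [-3.14144424e+00  8.57960849e-05  3.14027990e+00] 59.34731529314152
```

View pics/w6.png

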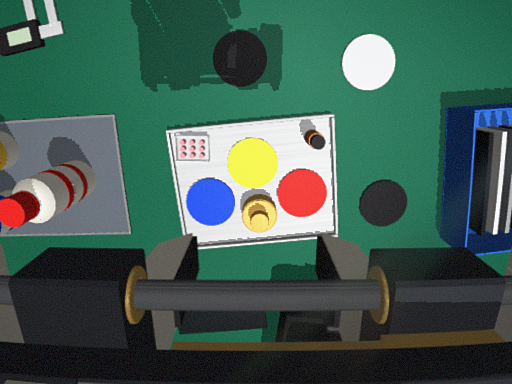

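View pics/sd6.png

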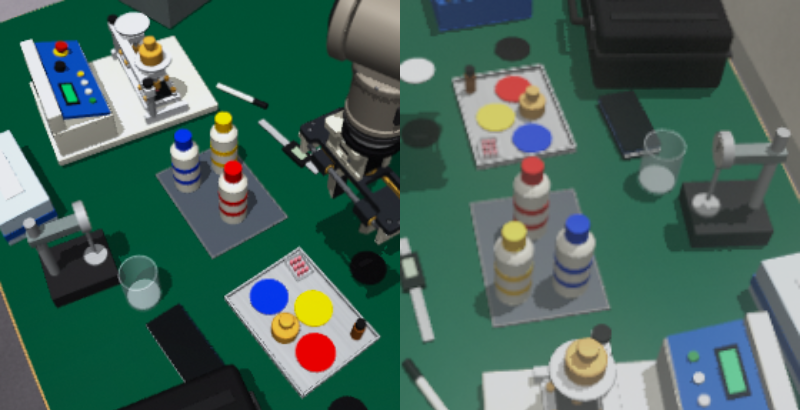

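All three bottles stand upright on the mat and the coasters are fully visible. I'll measure the coasters and the weight.

```bash
python3 - <<'E'
from h import *
d=load('w6'); f=cv2.cvtColor(d['frame'],cv2.COLOR_RGB2HSV).astype(int); H,s,V=f[...,0],f[...,1],f[...,2]
for k,uv in (('blue',(209,202)),('yellow',(250,162)),('red',(302,193))):
    h0=H[uv[1],uv[0]]; m=((np.abs((H-h0+90)%180-90)<7)&(s>130)).astype(np.uint8)
    if k=='yellow': m[186:]=0
    n,l,st,c=cv2.connectedComponentsWithStats(m); i=l[uv[1],uv[0]]
    cs=cv2.findContours((l==i).astype(np.uint8),0,1)[0][0]; hull=cv2.convexHull(cs); (cx,cy),ab,_=cv2.fitEllipse(hull)
    Q=np.array([onz(d,p,8)[:2] for p in hull[:,0].astype(float)])
    from scipy.optimize import least_squares
    r=least_squares(lambda q:np.hypot(*(Q-q[:2]).T)-q[2],[*Q.mean(0),36],loss='cauchy',f_scale=1)
    print(k,(round(cx,1),round(cy,1)),onz(d,(cx,cy),8).round(1),'circ',r.x.round(1))
x=d['frame'][180:240,225:295]; cv2.imwrite('pics/w6b.png',cv2.resize(x,None,fx=8,fy=8,interpolation=2)[...,::-1])
E
```

```text
blue (210.1, 201.6) [544.9 266.2   8. ] circ [545.6 266.1  35.6]
yellow (252.2, 162.5) [487.  327.9   8. ] circ [487.7 327.9  35.3]
red (301.6, 192.6) [531.3 399.2   8. ] circ [532.  399.3  35.6]
```

View pics/w6b.png

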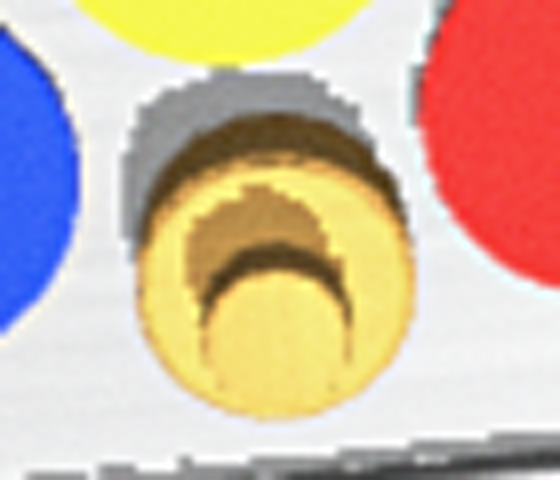

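```bash
python3 - <<'E'
from h import *
d=load('w6'); print(onz(d,(259.5,222.5),58).round(1),onz(d,(259.4,215.6),34).round(1))
E
```

```text
[558.1 337.9  58. ] [557.1 338.   34. ]
```

>>> {"name": "step_arm", "arguments": {
  "increments": "0 0 0 -30 2 50 0.2;0 0 0 -60 4 100 0.2;0 0 0 -88 4 150 0.2;0 0 0 -88 4 200 0.2;0 0 0 -88 4 200 0.2;0 0 0 -88 4 200 0.2;0 0 0 -88 4 240 0.2;0 0 0 -88 4 270 0.2;0 0 0 -88 4 285 0.2;0 0 0 -88 4 291 0.2;0 0 0 -88 4 291 0.2;0 0 0 -88 4 291 0.2"
}}

```text
time: 18.85
tool_pos: [558.2, 339.3, 60.2]
tcp_rot: [3.141, 0.002, -3.141]
contact_force: [-0.5, 0.0, 0.3]
grip_width: 55.0
```

```bash
python3 - <<'E'
from h import *
o,c=snap('wrist','w7'); print(o['time'],o['tool_pos'],o['grip_width'],o['contact_force'])
E
```

```text
18.85 [558.23045851 339.26219115  60.15229821] 54.98990940357574 [-0.4614719   0.02546078  0.27708096]
```

View pics/w7.png

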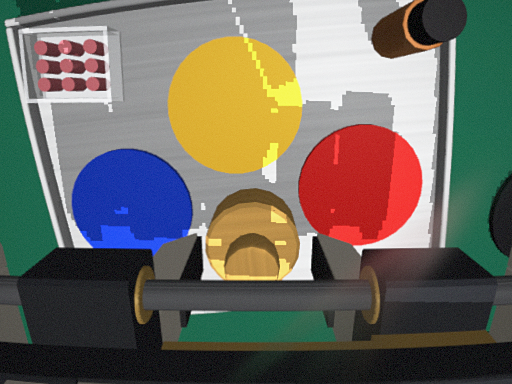

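>>> {"name": "step_arm", "arguments": {
  "increments": "0 0 0 0 -1 1 0.2;0 0 0 0 -1 1 0.2;0 0 0 0 -1 1 -1;0 0 0 0 -1 1 -1;0 0 0 0 -1 1 -1;0 0 0 0 -1 1 -1;0 0 0 0 -1 1 -1;0 0 0 0 -1 1 -1;0 0 0 0 -1 -20 -1;0 0 0 0 -1 -60 -1;0 0 0 0 -1 -110 -1;0 0 0 0 -1 -160 -1;0 0 0 0 -1 -210 -1;0 0 0 10 -20 -260 -1;0 0 0 20 -60 -290 -1;0 0 0 30 -110 -310 -1;0 0 0 40 -160 -310 -1;0 0 0 50 -215 -310 -1;0 0 0 60 -270 -310 -1;0 0 0 65 -325 -310 -1"
}}

```text
time: 21.4
tool_pos: [491.6, 12.6, 368.0]
tcp_rot: [3.141, -0.001, -3.141]
contact_force: [1.1, -0.2, -5.4]
grip_width: 24.7
```

The weight is held (5.4 N load). Now I'll move toward the tester for a look.

>>> {"name": "step_arm", "arguments": {
  "increments": "0 0 0 2 -50 0 -1;0 0 0 4 -100 0 -1;0 0 0 6 -155 0 -1;0 0 0 8 -210 0 -1;0 0 0 10 -260 0 -1;0 0 0 12 -300 0 -1;0 0 0 12 -313 0 -1;0 0 0 12 -313 0 -1;0 0 0 12 -313 0 -1;0 0 0 12 -313 0 -1"
}}

```text
time: 22.65
tool_pos: [480.9, -297.8, 369.0]
tcp_rot: [3.141, 0.0, -3.14]
contact_force: [0.1, -0.9, -5.7]
grip_width: 25.1
```

```bash
python3 - <<'E'
from h import *
o,c=snap('wrist','w8'); print(o['time'],o['tool_pos'],o['tcp_rot'],o['grip_width'],o['contact_force'])
E
```

```text
22.65 [ 480.94500527 -297.84555177  368.96570737] [ 3.14138444e+00  3.50029060e-04 -3.13968748e+00] 25.09241123274507 [ 0.1130936  -0.90105572 -5.73691302]
```

View pics/w8.png

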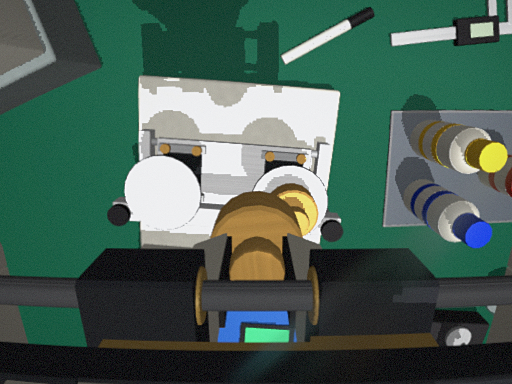

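```bash
python3 - <<'E'
from h import *
from scipy.optimize import least_squares
d=load('w8'); g=cv2.cvtColor(d['frame'],cv2.COLOR_RGB2GRAY)
x=d['frame'][140:245,105:335]; cv2.imwrite('pics/w8b.png',cv2.resize(x,None,fx=3.4,fy=3.4,interpolation=2)[...,::-1])
C=cv2.HoughCircles(cv2.medianBlur(g,3)[140:245,105:225],cv2.HOUGH_GRADIENT,1,30,param1=100,param2=12,minRadius=34,maxRadius=44)
print(C+np.array([105,140,0]) if C is not None else None)
e=cv2.Canny(g,60,150); ys,xs=np.nonzero(e); k=np.abs(np.hypot(xs-163,ys-193)-39)<6; Q=np.array([onz(d,(a,b),165)[:2] for a,b in zip(xs[k],ys[k])])
r=least_squares(lambda q:np.hypot(*(Q-q[:2]).T)-q[2],[504,-394,40],loss='cauchy',f_scale=.7); print(len(Q),r.x.round(2),np.median(abs(r.fun)))
E
```

```text
[[[161.5        194.5         38.90000153]]]
465 [ 504.09 -395.47   40.67] 1.2269769637582186
```

View pics/w8b.png

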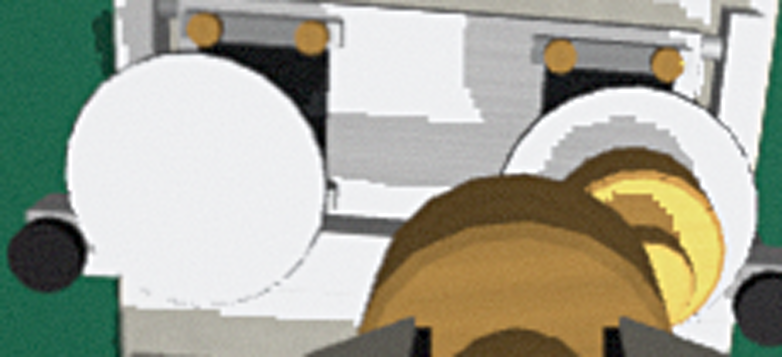

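```bash
python3 - <<'E'
from h import *
d=load('w8'); 
for p in ((162.6,192.9),(105+66/3.4,192.5),(105+326/3.4,192.5),(162.6,140+52/3.4),(162.6,140+307/3.4)): print(onz(d,p,165).round(1))
# fit from hand-checked rim points
import itertools
from m2 import circfit
E
```

```text
[ 502.8 -394.8  165. ]
[ 502.4 -435.3  165. ]
[ 502.2 -354.8  165. ]
[ 463.4 -391.9  165. ]
[ 544.6 -398.1  165. ]
```

Pan centre is about (504,-395), with measured radius about 40.5 mm against the 40 mm given. I'll lower the weight there.

>>> {"name": "step_arm", "arguments": {
  "increments": "0 0 0 -12 -40 0 -1;0 0 0 -24 -85 0 -1;0 0 0 -24 -97 0 -1;0 0 0 -24 -97 0 -1;0 0 0 -24 -97 30 -1;0 0 0 -24 -97 70 -1;0 0 0 -24 -97 105 -1;0 0 0 -24 -97 125 -1;0 0 0 -24 -97 136 -1;0 0 0 -24 -97 141 -1;0 0 0 -24 -97 144 -1;0 0 0 -24 -97 144 -1;0 0 0 -24 -97 144 -1"
}}

```text
time: 24.32
tool_pos: [504.8, -396.3, 225.3]
tcp_rot: [-3.141, 0.001, -3.141]
contact_force: [0.7, -1.1, -6.1]
grip_width: 25.1
```

```bash
python3 - <<'E'
from h import *
o,c=snap('wrist','w9'); print(o['time'],o['tool_pos'],o['tcp_rot'],o['grip_width'],o['contact_force'])
snap('scene','s9');snap('side','d9')
a=cv2.imread('pics/s9.png')[60:180,120:250];b=cv2.imread('pics/d9.png')[250:384,240:370]
cv2.imwrite('pics/sd9.png',np.hstack([cv2.resize(x,(400,400),interpolation=2) for x in (a,b)]))
E
```

```text
24.325 [ 504.82575702 -396.32904697  225.27748814] [-3.14096315e+00  7.75928690e-04 -3.14145757e+00] 25.072734468731973 [ 0.70406973 -1.09387034 -6.06375298]
```

View pics/w9.png

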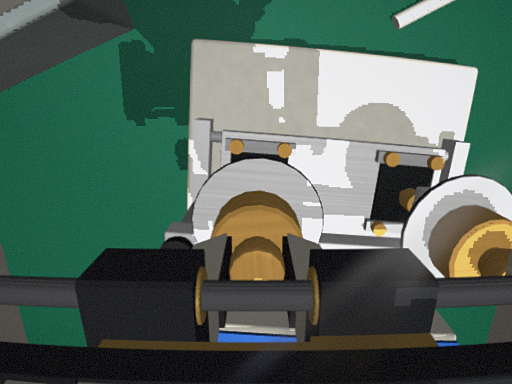

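View pics/sd9.png

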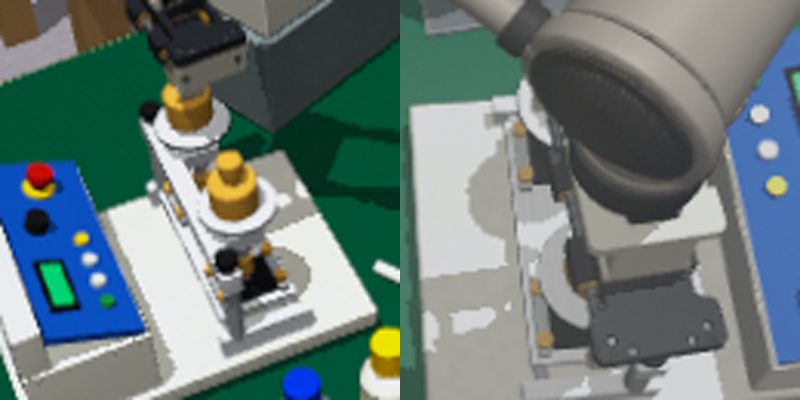

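```bash
python3 - <<'E'
from h import *
d=load('w9')
for p in ((258,158.5),(193,215),(323.5,215)): print(onz(d,p,165).round(1))
E
```

```text
[ 463.6 -395.2  165. ]
[ 498.3 -434.7  165. ]
[ 498.2 -355.3  165. ]
```

>>> {"name": "step_arm", "arguments": {
  "increments": "0 0 0 0 1 2 -1;0 0 0 0 1 4 -1;0 0 0 0 1 4 -1;0 0 0 0 1 4 -1"
}}

```text
time: 24.98
tool_pos: [504.7, -395.1, 220.7]
tcp_rot: [3.142, 0.0, -3.141]
contact_force: [-0.7, -0.4, -5.9]
grip_width: 25.2
```

>>> {"name": "step_arm", "arguments": {
  "increments": "0 0 0 0 0 1 -1;0 0 0 0 0 1 -1;0 0 0 0 0 1 -1"
}}

```text
time: 25.35
tool_pos: [504.7, -395.2, 219.7]
tcp_rot: [3.142, 0.0, -3.141]
contact_force: [0.3, -0.3, -5.3]
grip_width: 25.2
```

>>> {"name": "step_arm", "arguments": {
  "increments": "0 0 0 0 0 0.7 -1;0 0 0 0 0 0.7 -1;0 0 0 0 0 0.7 -1"
}}

```text
time: 25.72
tool_pos: [504.7, -395.1, 219.0]
tcp_rot: [3.141, 0.0, -3.141]
contact_force: [0.1, -0.6, -5.0]
grip_width: 24.9
```

>>> {"name": "step_arm", "arguments": {
  "increments": "0 0 0 0 0 0.8 -1;0 0 0 0 0 0.8 -1;0 0 0 0 0 0.8 -1"
}}

```text
time: 26.1
tool_pos: [504.7, -395.2, 218.8]
tcp_rot: [-3.141, 0.0, -3.141]
contact_force: [-2.3, 1.9, 1.7]
grip_width: 25.5
```

Contact: the load has gone off the gripper. I'll release and rise.

>>> {"name": "step_arm", "arguments": {
  "increments": "0 0 0 0 0 0 -0.2;0 0 0 0 0 0 0.1;0 0 0 0 0 0 0.1;0 0 0 0 0 0 0.1;0 0 0 0 0 -15 0.1;0 0 0 0 0 -50 0.1;0 0 0 0 0 -95 0.1;0 0 0 10 60 -140 0.1;0 0 0 20 100 -150 0.1;0 0 0 20 100 -150 0.1;0 0 0 20 100 -150 0.1;0 0 0 20 100 -150 0.1"
}}

```text
time: 27.6
tool_pos: [484.6, -296.0, 367.5]
tcp_rot: [3.141, -0.001, 3.141]
contact_force: [0.4, 0.1, 0.1]
grip_width: 50.4
```

```bash
python3 - <<'E'
from h import *
o,c=snap('wrist','w10'); print(o['time'],o['tool_pos'],o['tcp_rot'],o['grip_width'],o['contact_force'])
E
```

```text
27.6 [ 484.60824877 -296.01719638  367.46374105] [ 3.14092828e+00 -9.99977857e-04  3.14086422e+00] 50.38447684968042 [0.36317295 0.10768313 0.13050117]
```

View pics/w10.png

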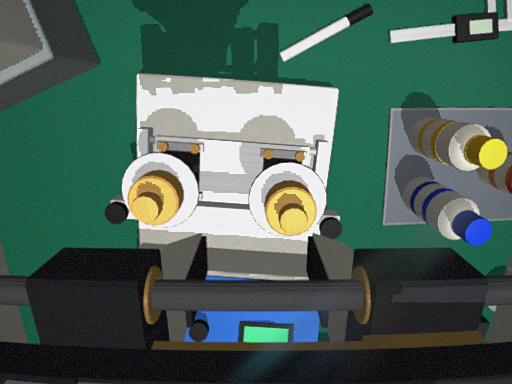

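Both weights stand on their pans. I'll check the centring.

```bash
python3 - <<'E'
from h import *
from scipy.optimize import least_squares
d=load('w10'); x=d['frame'][145:245,110:220]; cv2.imwrite('pics/w10b.png',cv2.resize(x,None,fx=6,fy=6,interpolation=2)[...,::-1])
f=cv2.cvtColor(d['frame'],cv2.COLOR_RGB2HSV).astype(int)
m=((f[...,1]>70)&(f[...,0]>8)&(f[...,0]<35)).astype(np.uint8); m[:,210:]=0;m[:165]=0;m[235:]=0
c=max(cv2.findContours(m,0,1)[0],key=cv2.contourArea); print(cv2.boundingRect(c))
E
```

```text
(128, 170, 55, 56)
```

View pics/w10b.png

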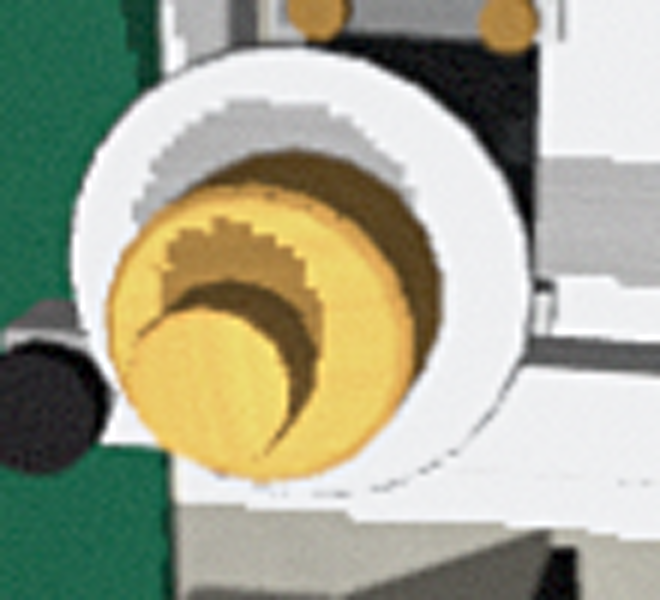

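```bash
python3 - <<'E'
from h import *
d=load('w10'); print(onz(d,(160.2,189.8),165).round(1),onz(d,(153.3,200.25),195).round(1),onz(d,(145.2,210.2),219).round(1))
# blue/yellow cap tops
f=cv2.cvtColor(d['frame'],cv2.COLOR_RGB2HSV).astype(int)
for k,(h0,h1),(x0,y0,x1,y1) in (('yellow',(24,33),(476,130,512,175)),('blue',(108,130),(458,205,500,250))):
    m=np.zeros(f.shape[:2],np.uint8); g=(f[...,0]>=h0)&(f[...,0]<=h1)&(f[...,1]>130)&(f[...,2]>190); m[y0:y1,x0:x1]=g[y0:y1,x0:x1]
    c=max(cv2.findContours(m,0,1)[0],key=cv2.contourArea); e=cv2.fitEllipse(c); print(k,e,onz(d,e[0],158).round(1))
E
```

```text
[ 502.1 -394.7  165. ] [ 503.9 -393.4  195. ] [ 505.6 -393.9  219. ]
yellow ((492.67340087890625, 153.56982421875), (25.503623962402344, 30.814132690429688), 33.662967681884766) [463.8 -44.8 158. ]
blue ((478.2731628417969, 231.71055603027344), (22.677614212036133, 28.16236114501953), 47.28974151611328) [553.1 -44.4 158. ]
```

The weight's disc and knob measure (504..505.6,-393.5) against a pan centre of (503,-395), which is within about 2 mm. I'll now return the bottles, red first.

>>> {"name": "step_arm", "arguments": {
  "increments": "0 0 0 -3 55 0 0.3;0 0 0 -6 110 0 0.3;0 0 0 -10 165 20 0.3;0 0 0 -14 220 50 0.3;0 0 0 -18 270 80 0.3;0 0 0 -22 320 110 0.3;0 0 0 -25 366 135 0.3;0 0 0 -25 366 150 0.3;0 0 0 -25 366 150 0.3;0 0 0 -25 366 190 0.3;0 0 0 -25 366 217 0.3;0 0 0 -25 366 217 0.3;0 0 0 -25 366 217 0.3;0 0 0 -25 366 217 -1;0 0 0 -25 366 217 -1;0 0 0 -25 366 217 -1;0 0 0 -25 366 217 -1;0 0 0 -25 366 217 -1"
}}

```text
time: 29.9
tool_pos: [509.9, 70.8, 151.6]
tcp_rot: [-3.141, 0.001, -3.141]
contact_force: [0.2, -0.7, 4.3]
grip_width: 33.6
```

>>> {"name": "step_arm", "arguments": {
  "increments": "0 0 0 0 0 -25 -1;0 0 0 0 0 -62 -1;0 0 0 -2 30 -65 -1;0 0 0 -6 80 -65 -1;0 0 0 -10 135 -65 -1;0 0 0 -14 190 -65 -1;0 0 0 -18 245 -65 -1;0 0 0 -21 295 -65 -1;0 0 0 -22 328.5 -65 -1;0 0 0 -22 328.5 -65 -1;0 0 0 -22 328.5 -65 -1;0 0 0 -22 328.5 -35 -1;0 0 0 -22 328.5 -15 -1;0 0 0 -22 328.5 -8 -1;0 0 0 -22 328.5 -4.5 -1;0 0 0 -22 328.5 -4.5 -1;0 0 0 -22 328.5 -4.5 -1"
}}

```text
time: 32.02
tool_pos: [531.9, 399.5, 156.7]
tcp_rot: [3.141, 0.001, -3.141]
contact_force: [-0.4, 0.1, -2.4]
grip_width: 33.3
```

```bash
python3 - <<'E'
from h import *
o,c=snap('wrist','w11'); print(o['time'],o['tool_pos'],o['tcp_rot'],o['grip_width'],o['contact_force'])
d=c; x=c['frame'][120:260,170:350]; cv2.imwrite('pics/w11b.png',cv2.resize(x,None,fx=4,fy=4,interpolation=2)[...,::-1])
E
```

```text
32.025 [531.88667173 399.48126535 156.65600333] [ 3.14079857e+00  1.35304964e-03 -3.14149586e+00] 33.34112923696893 [-0.41950669  0.05003879 -2.38928533]
```

View pics/w11b.png

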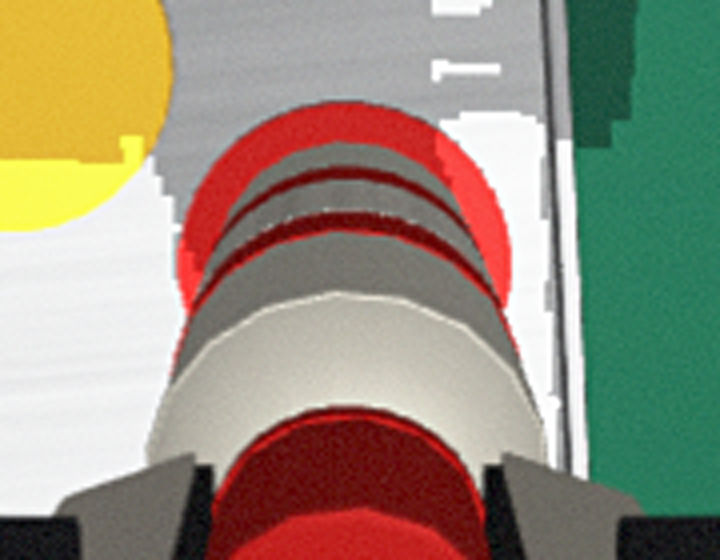

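```bash
cat > gap.py <<'E'
import sys
from h import *
def rows(f,cu,ctop,ftop,zf):
    d=load(f); a=onz(d,(cu,ctop),8); b=onz(d,(cu,ftop),zf); print('coaster edge x',a.round(1),'-> centre',a[0]+36,'foot edge',b.round(1),'-> centre',b[0]+28)
E
python3 - <<'E'
from gap import *
rows('w11',257,120+100.5/4,120+143/4,9)
d=load('w11'); print(onz(d,(170+178/4,120+262/4),8),onz(d,(170+511/4,120+262/4),8), )
E
```

```text
coaster edge x [496.1 400.3   8. ] -> centre 532.0941087577206 foot edge [504.8 400.3   9. ] -> centre 532.8306138450333
[530.79745781 363.85098135   8.        ] [530.73681404 435.26362146   8.        ]
```

Red is centred within 1 mm. I'll lower it, release, and go for yellow.

>>> {"name": "step_arm", "arguments": {
  "increments": "0 0 0 0.5 0 1 -1;0 0 0 0.5 0 1 -1;0 0 0 0.5 0 1 0.2;0 0 0 0.5 0 1 0.2;0 0 0 0.5 0 1 0.2;0 0 0 0.5 0 -30 0.2;0 0 0 0.5 0 -75 0.2;0 0 0 8 -50 -85 0.2;0 0 0 18 -110 -85 0.2;0 0 0 28 -170 -85 0.2;0 0 0 38 -230 -85 0.2;0 0 0 48 -290 -85 0.2;0 0 0 58 -350 -80 0.2;0 0 0 66 -410 -60 0.2;0 0 0 68 -444 -45 0.2;0 0 0 68 -444 -45 0.2;0 0 0 68 -444 -45 0.2;0 0 0 68 -444 -20 0.2;0 0 0 68 -444 5 0.2;0 0 0 68 -444 5 0.2"
}}

```text
time: 34.58
tool_pos: [463.0, -43.2, 149.9]
tcp_rot: [3.141, -0.003, -3.139]
contact_force: [0.4, -1.2, 0.3]
grip_width: 55.3
```

>>> {"name": "step_arm", "arguments": {
  "increments": "0 0 0 0 0 0 -1;0 0 0 0 0 0 -1;0 0 0 0 0 0 -1;0 0 0 0 0 0 -1;0 0 0 0 0 0 -1"
}}

```text
time: 35.2
tool_pos: [464.2, -44.9, 151.6]
tcp_rot: [-3.141, 0.002, 3.142]
contact_force: [0.5, 0.8, 7.0]
grip_width: 33.5
```

>>> {"name": "step_arm", "arguments": {
  "increments": "0 0 0 0 0 -25 -1;0 0 0 0 0 -62 -1;0 0 0 -2 30 -65 -1;0 0 0 -5 80 -65 -1;0 0 0 -8 135 -65 -1;0 0 0 -12 190 -65 -1;0 0 0 -16 245 -65 -1;0 0 0 -20 300 -65 -1;0 0 0 -23 350 -65 -1;0 0 0 -23 373 -65 -1;0 0 0 -23 373 -65 -1;0 0 0 -23 373 -65 -1;0 0 0 -23 373 -35 -1;0 0 0 -23 373 -15 -1;0 0 0 -23 373 -8 -1;0 0 0 -23 373 -4.5 -1;0 0 0 -23 373 -4.5 -1;0 0 0 -23 373 -4.5 -1"
}}

```text
time: 37.45
tool_pos: [486.8, 328.4, 155.9]
tcp_rot: [3.141, 0.001, -3.141]
contact_force: [0.2, -0.6, -2.2]
grip_width: 33.7
```

```bash
python3 - <<'E'
from h import *
o,c=snap('wrist','w12'); print(o['time'],o['tool_pos'],o['tcp_rot'],o['grip_width'],o['contact_force'])
d=c; x=c['frame'][120:260,170:350]; cv2.imwrite('pics/w12b.png',cv2.resize(x,None,fx=4,fy=4,interpolation=2)[...,::-1])
E
```

```text
37.45 [486.82228439 328.43371162 155.89962252] [ 3.14096934e+00  1.06697962e-03 -3.14146314e+00] 33.667288452620056 [ 0.20455833 -0.59354334 -2.19340352]
```

View pics/w12b.png

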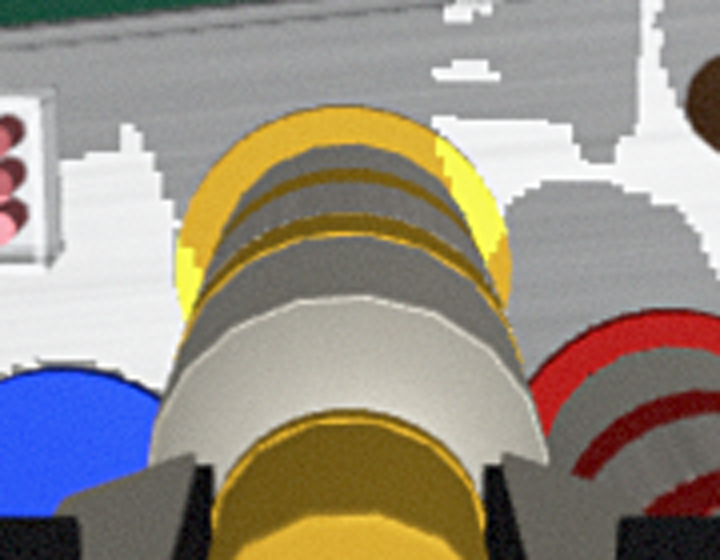

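```bash
python3 - <<'E'
from gap import *
rows('w12',257,120+104.5/4,120+145/4,8.5)
d=load('w12'); print(onz(d,(170+176/4,120+266/4),8),onz(d,(170+511/4,120+266/4),8), )
E
```

```text
coaster edge x [451.7 329.2   8. ] -> centre 487.7069210971772 foot edge [460.1 329.2   8.5] -> centre 488.1002900230557
[486.37543833 292.4130114    8.        ] [486.30929382 364.12647009   8.        ]
```

>>> {"name": "step_arm", "arguments": {
  "increments": "0 0 0 0 0 0.7 -1;0 0 0 0 0 0.7 -1;0 0 0 0 0 0.7 0.2;0 0 0 0 0 0.7 0.2;0 0 0 0 0 0.7 0.2;0 0 0 0 0 -30 0.2;0 0 0 0 0 -75 0.2;0 0 0 -8 -50 -85 0.2;0 0 0 -18 -110 -85 0.2;0 0 0 -28 -170 -85 0.2;0 0 0 -38 -230 -85 0.2;0 0 0 -50 -290 -85 0.2;0 0 0 -62 -345 -70 0.2;0 0 0 -67 -373 -45 0.2;0 0 0 -67 -373 -45 0.2;0 0 0 -67 -373 -45 0.2;0 0 0 -67 -373 -20 0.2;0 0 0 -67 -373 4.5 0.2;0 0 0 -67 -373 4.5 0.2;0 0 0 -67 -373 4.5 0.2"
}}

```text
time: 40.0
tool_pos: [554.4, -43.9, 152.2]
tcp_rot: [-3.141, 0.002, -3.14]
contact_force: [0.8, 0.1, 0.4]
grip_width: 55.0
```

>>> {"name": "step_arm", "arguments": {
  "increments": "0 0 0 0 0 0 -1;0 0 0 0 0 0 -1;0 0 0 0 0 0 -1;0 0 0 0 0 0 -1;0 0 0 0 0 0 -1"
}}

```text
time: 40.62
tool_pos: [553.9, -44.8, 151.3]
tcp_rot: [-3.141, 0.001, -3.141]
contact_force: [-1.8, -1.4, 5.3]
grip_width: 33.3
```

>>> {"name": "step_arm", "arguments": {
  "increments": "0 0 0 0 0 -25 -1;0 0 0 0 0 -62 -1;0 0 0 1 30 -65 -1;0 0 0 3 80 -65 -1;0 0 0 5 135 -65 -1;0 0 0 7 190 -65 -1;0 0 0 9 245 -65 -1;0 0 0 9 290 -65 -1;0 0 0 9 311 -65 -1;0 0 0 9 311 -65 -1;0 0 0 9 311 -65 -1;0 0 0 9 311 -35 -1;0 0 0 9 311 -15 -1;0 0 0 9 311 -8 -1;0 0 0 9 311 -4.5 -1;0 0 0 9 311 -4.5 -1;0 0 0 9 311 -4.5 -1"
}}

```text
time: 42.75
tool_pos: [544.9, 266.4, 156.0]
tcp_rot: [3.141, 0.001, -3.141]
contact_force: [-0.9, 0.3, -3.4]
grip_width: 33.6
```

```bash
python3 - <<'E'
from h import *
o,c=snap('wrist','w13'); print(o['time'],o['tool_pos'],o['tcp_rot'],o['grip_width'],o['contact_force'])
d=c; x=c['frame'][120:260,170:350]; cv2.imwrite('pics/w13b.png',cv2.resize(x,None,fx=4,fy=4,interpolation=2)[...,::-1])
E
```

```text
42.75 [544.90042246 266.43148481 156.03386916] [ 3.14107937e+00  1.31614851e-03 -3.14141116e+00] 33.568206728272074 [-0.89879987  0.32600662 -3.37962448]
```

View pics/w13b.png

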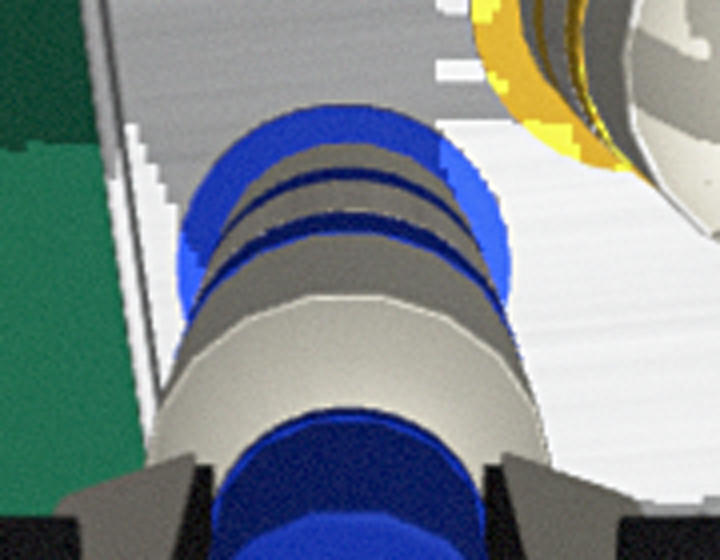

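Blue sits over its coaster as centrally as the other two did. I'll lower it, release, and retreat to look.

>>> {"name": "step_arm", "arguments": {
  "increments": "0 0 0 0 0 0.8 -1;0 0 0 0 0 0.8 -1;0 0 0 0 0 0.8 0.2;0 0 0 0 0 0.8 0.2;0 0 0 0 0 0.8 0.2;0 0 0 0 0 -30 0.2;0 0 0 0 0 -80 0.2;0 0 0 20 20 -130 0.2;0 0 0 50 50 -180 0.2;0 0 0 75 68 -220 0.2;0 0 0 75 68 -260 0.2;0 0 0 75 68 -260 0.2;0 0 0 75 68 -260 0.2;0 0 0 75 68 -260 0.2"
}}

```text
time: 44.55
tool_pos: [469.5, 334.0, 413.5]
tcp_rot: [-3.14, -0.003, 3.141]
contact_force: [-0.4, -0.3, -0.4]
grip_width: 54.7
```

```bash
python3 - <<'E'
from gap import *
rows('w13',257,120+104/4,120+144/4,8.5)
d=load('w13'); print(onz(d,(170+179/4,120+262/4),8),onz(d,(170+510/4,120+262/4),8), )
o,c=snap('wrist','w14'); print(o['time'],o['tool_pos'])
snap('scene','s14');snap('side','d14')
a=cv2.imread('pics/s14.png')[80:370,90:370];b=cv2.imread('pics/d14.png')[90:384,200:410]
cv2.imwrite('pics/sd14.png',np.hstack([cv2.resize(x,(400,int(400*x.shape[0]/x.shape[1])))[:410] for x in (a,b)]))
E
```

```text
coaster edge x [509.7 267.2   8. ] -> centre 545.737145154276 foot edge [518.  267.2   8.5] -> centre 546.0277426863892
[543.64279927 231.05074254   8.        ] [543.57130379 301.87841974   8.        ]
44.55 [469.50110873 334.00507203 413.53849951]
```

View pics/w14.png

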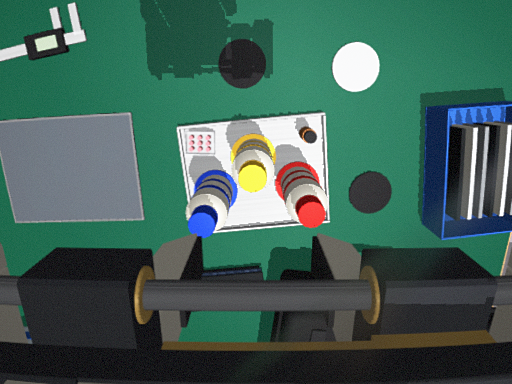

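View pics/sd14.png

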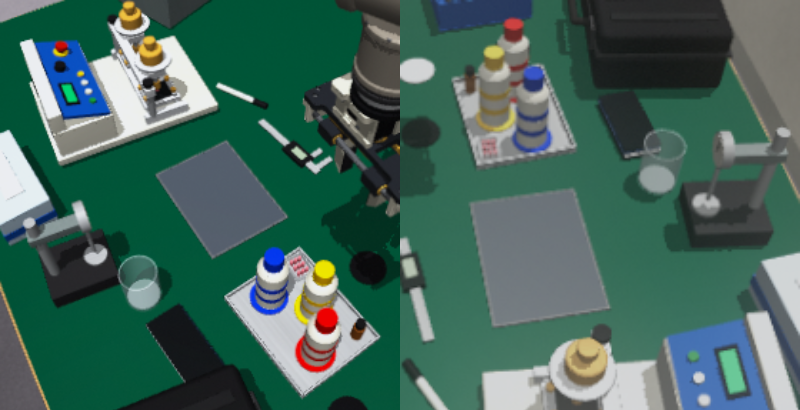

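All bottles stand upright on their own coasters, both weights are on their pans, and the arm is clear. I'm handing in.

```bash
python3 -c "
from plant import close_job; print(close_job())"
```

```text
the job is handed in; nothing more can be done
None
```

I moved all three bottles to the grey mat. While they stood there I set the brass weight on the tester's empty pan, then put each bottle back on the coaster of its own colour. The job was handed in at about 44.7 s.

**Bottles:** Just before release, the foot and coaster centres agreed to about 1 mm for all three bottles. The last pictures show all three upright on their own coasters.

**Weight:** It stands upright about 1.5 to 3.5 mm from the pan centre by the wrist view. The pan centre itself differed by about 2 mm between views, roughly the camera calibration error.

**Other weight and forces:** The other weight was not touched and still stands on its pan. The highest contact force read at the end of a move was about 7 N. No check failed.

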